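# Press a tub lid home: guard shut, three clicks, hold

## Task

Push the yellow-framed guard door of the tub-lid press shut until it snaps home on its catch, then push the red-handled ratchet lever away from the door side, towards the back of the press, by exactly three clicks, never past the third, and hold it there: the lever springs back if let go, so the program finishes with the fingers still holding the lever at the third click and the door shut. Do not start the lever before the door is shut, and leave the two jars and the tub standing beside the press where they are.

Things in the scene. Friction and masses are not known exactly. Their poses are not given: they have to be found in the camera images.
- press: Tub-lid press bolted to the table: green and clear box 160 deep (x) x 220 wide (y) x 200 high. Origin at the centre of its underside; its x points to the back, y to its left side (lever side), z up. The open front (x = -80) carries the guard door; a lidded tub and a steel pressing plate are inside (the plate goes down 5 mm a click).
- guard_door (a joint): Guard door angle, rad: 0 = shut, grows as it swings out to the front (starts 0.35 to 0.7). Upright hinge at the press's left front corner. Moves with about 0.3 N at the edge and stays where left; below about 0.08 a spring ball catch resists (about 6 N pushed 140 mm from the hinge), and from about 0.03 on it pulls the door home to 0, where it stops and stays.
- door_hinge (a point): Fixed point at the height of the door's top edge (187 mm above the table), 90 mm in front of and 100 mm left of the press's middle, level with the door's front face when shut. The true upright turning axis is 10 mm behind it (press +x).
- door_edge (a point): Top corner of the door's free edge, on the front (outer) face. The door is 200 wide, 165 high, 10 thick, lower edge 22 mm and top edge 187 mm above the table; yellow frame with clear window. The yellow top rail is 50 high: push on it. The top of the press is 13 mm above the door's top. No handle.
- lever: Ratchet lever on the press's left side: steel rod up from the pivot, red round bar handle 18 mm thick, 90 long on its end, sticking out level to the press's left (+y). Origin on the turning axis, 124 mm left of the press's middle, 20 mm in front of it, 130 mm up; axes as the press's when at rest. At rest the rod leans 0.35 rad to the front.
- lever_grip (a point): On the axis of the red bar handle, 140 mm from the turning axis, 44 mm out from the middle of the rod; 261 mm above the table at rest. Room all round it for fingers from above.
- lever_pivot (a point): Fixed point on the lever's turning axis (parallel to the press's y), 20 mm in front of and 179 mm left of the press's middle, 130 mm above the table, in the same upright plane as lever_grip; the bar is straight above it when the ratchet reads 0.35.
- ratchet (a joint): Lever angle, rad: 0 = at rest on its stop, grows as its top goes to the back of the press, end stop 0.85. Clicks are 0.16 apart (22 mm at the bar): the push needed at the bar rises to about 10 N half way between (0.08, 0.24, 0.40, 0.56) and drops to about 3 N in each click position (0.16, 0.32, third 0.48). A spring drives it back to 0 from anywhere when let go.
- honey_jar: Loose amber jar with green lid, 72 mm across, 110 high, beside the press; origin centre of its underside. Leave alone.
- nut_jar: Loose brown jar with white lid, 72 mm across, 110 high, beside the press; origin centre of its underside. Leave alone.
- tub: Loose yellow tub with white lid, 94 mm across, 54 high, beside the press; origin centre of its underside. Leave alone.

How it is judged:
By the outcome, as a careful person would: the job done as asked, in the order asked, and still so for the second after the job is handed in, while the arm keeps its last pose, push and grip.
It also fails if it takes over 58 s, if anything falls off the work surface, if the arm or the gripper's body presses on something with over 40 N, if the wrist force passes 120 N, or if a joint passes its speed limit or range.

## Robot

A 6-joint arm with a two-finger parallel gripper is mounted at the origin on the work surface. World frame = base frame: x ahead of the robot, y to its left, z up, the work surface at z = 0. Lengths are in m, angles in rad, forces in N, time in s.
With the tool pointing down it reaches from about 0.4 to 0.825 m from the base axis. Payload 7 kg.
Tool frame: the origin (TCP) lies at the very end of the fingers, on their centre line; the grasp point (between the pads) lies arm.hold_point_z behind it (arm.hold_point_z is the distance from the TCP to the grasp point, in m); z points along the fingers, y is the line along which they close (so a half turn about z gives the same grasp; the last joint's range is limited). The gripper opens to 88 mm and grips with 3 to 60 N. Pads are 19 mm wide; open, the fingers measure 130 mm over their backs; the gripper's body (78 mm by 193 mm) begins 47 mm behind the grasp point.
Start: joints at [-0.944, 0.359, 0.012, 0, -1.224, -0.288], TCP at [0.224, -0.637, 0.227] pointing down, gripper open.
Joint ranges: [-3.07, 3.07], [-1.43, 2.12], [-1.02, 1.25], [-3.03, 1.67], [-3.05, -0], [-3.03, 3.03]. Speed limits (rad/s): [2.39, 2.39, 3.01, 3.14, 3.14, 3.14].

## Interface

Orientations are given as [roll, pitch, yaw] about the fixed x, y, z axes, in that order (R = Rz(yaw) Ry(pitch) Rx(roll)).
In Python, from station import arm gives the robot as it stands.
- The arm moves only by the tool shift_gripper, called after "Call:" as name(argument=value, ...), one argument or row to a line, values as JSON. Schema: {"type":"object","properties":{"rows":{"type":"array","items":{"type":"number"},"minItems":5,"maxItems":100},"force":{"type":"number"},"only":{"type":"string"},"quiet":{"type":"boolean"},"lines":{"type":"string"}},"required":["rows"],"additionalProperties":false}. rows is one flat list of numbers that holds 1 to 20 rows one after another, with no inner brackets; each row has 5 numbers: the finger opening in m, then dx, dy, dz in a scale on which 1.0 is 0.5 m, then a turn about the tool's z in normalised numbers (1 is pi rad); each row is the pose to reach, as a shift and turn from the pose commanded when the call began, along the tool's axes at that moment; what a row does not reach only later rows make up. A row lasts 1/12 s, in which the tool goes at most 0.0417 m and 0.125 rad, less where a joint would pass 70% of its speed; a pose out of reach is approached as far as the arm can. The fingers move at their own pace and stop on an object; force is the grip in N (left out, the last holds). Time passes only in rows, so rows that do not move let the fingers close. The tool returns the time, the measured TCP pose, the force, the opening and the grip force at its end. only (a regular expression) keeps the lines of the reply that match it, lines (a string "A,B") keeps lines A to B, and quiet returns only ok. Shift and turn numbers lie between -1 and 1, and a call with a number outside is refused. Input that does not fit is refused with a message, and nothing moves.
- arm.get_state(): the state, without advancing time (a new reading comes with each control period).
- arm.grab_frame(name): name is "scene" or "top" or "wrist"; returns the picture (384x512x3 uint8, red, green, blue); there is no depth.
- arm.camera_params(name): a dict with "fx", "fy", "cx", "cy" (pixels), "D" ([k1, k2, p1, p2, k3] as OpenCV has them; the pictures are not rectified), "T" (4x4, takes a point from camera to world coordinates); the wrist camera has in their place "hand_eye" (4x4, takes a point from camera to tool coordinates, whose origin is the TCP and whose axes are the flange's). Camera axes: x right, y down, z forward; pixel columns grow to the right and rows downward; lengths in m; the calibration is good to about 2 mm. A picture is of the moment at which its call begins: read the wrist's pose just before it. camera_params takes no time and is no camera call.
- arm.job_done(): hands the job in; it is judged then, once.
The state is a dict: "t": time; "q": joint angles; "qd": joint speeds; "joint_efforts": joint torques, N m; "eef_pos": TCP position; "ee_rot": TCP orientation; "force": force on the tool from outside, world axes, zero at the start; "moment": the same for the moment, N m; "width": finger opening in m; "gripper_force": force on a finger pad.
Only numpy, scipy, OpenCV 4.12 (cv2) and the standard library are available. Lean on these libraries where they do the work, as an engineer would, in place of code of your own. Each camera call takes 0.05 s, during which the arm holds its last target. There are 200 camera calls.

## Working session

There is one attempt and no reset: what is moved stays moved. The work goes in short steps, Python scripts to look and compute and a tool call to move; the robot and the scene stay as the last step left them, time stands still between calls to the robot, and variables do not carry over. Pictures are saved under pics/ and viewed, at most 10 in all, crops included, and the job is handed in when it is done.

```bash
ls; mkdir -p pics; python3 - <<'E'
from station import arm
import cv2, numpy as np
np.set_printoptions(precision=4,suppress=True)
for n in ["scene","top"]:
    f=arm.grab_frame(n); cv2.imwrite(f"pics/{n}0.png",f[:,:,::-1])
    p=arm.camera_params(n); print(n,{k:np.array(v) for k,v in p.items()})
s=arm.get_state(); print(s['t'],s['eef_pos'],s['ee_rot'],s['width'],arm.hold_point_z)
print(arm.camera_params("wrist"))
E
```

```text
pics
station.py
scene {'fx': array(491.7532), 'fy': array(491.7532), 'cx': array(256.9366), 'cy': array(185.7746), 'D': array([-0.1768,  0.    ,  0.    ,  0.    ,  0.    ]), 'T': array([[ 0.5605,  0.6396, -0.526 ,  1.3339],
       [ 0.8281, -0.4386,  0.349 , -0.4841],
       [-0.0075, -0.6312, -0.7756,  1.2301],
       [ 0.    ,  0.    ,  0.    ,  1.    ]])}
top {'fx': array(355.6357), 'fy': array(355.6357), 'cx': array(256.4614), 'cy': array(187.0568), 'D': array([-0.0989,  0.    ,  0.    ,  0.    ,  0.    ]), 'T': array([[ 0.0206, -0.9928,  0.1177,  0.5021],
       [-0.9998, -0.02  ,  0.0065, -0.022 ],
       [-0.0041, -0.1178, -0.993 ,  0.9209],
       [ 0.    ,  0.    ,  0.    ,  1.    ]])}
0.1 [ 0.2242 -0.6362  0.2257] [ 3.1401 -0.0002 -2.8029] 0.08773390455243145 0.0188
{'fx': 331.90219528000347, 'fy': 331.90219528000347, 'cx': 255.0676327317402, 'cy': 194.8469837200498, 'D': array([-0.0123,  0.    ,  0.    ,  0.    ,  0.    ]), 'hand_eye': array([[ 0.0002, -0.9651, -0.2618,  0.0697],
       [ 1.    , -0.    ,  0.0008, -0.0002],
       [-0.0008, -0.2618,  0.9651, -0.1598],
       [ 0.    ,  0.    ,  0.    ,  1.    ]])}
```

View pics/scene0.png

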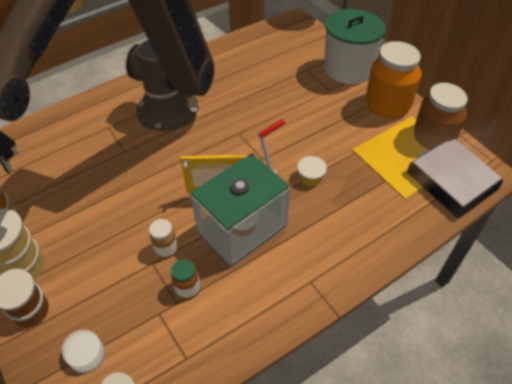

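View pics/top0.png

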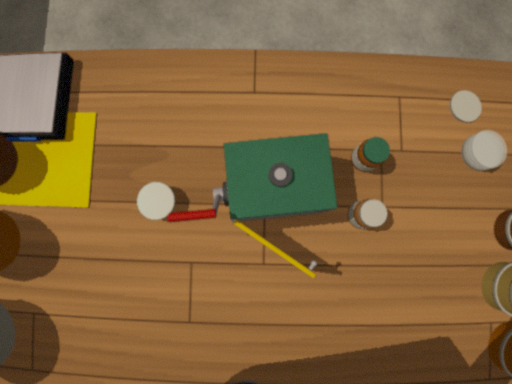

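The top view shows the green roof (about 225–335, 135–218), the red bar (168–215, ~215), and the yellow door from hinge (237,223) to edge (314,275). The tub is at (156,200), and the jars are at (374,152) and (372,214). In the scene view the bar is at (260–284, 122–135).

```bash
cat > h.py <<'E'
from station import arm
import cv2, numpy as np
np.set_printoptions(precision=4,suppress=True)
def ray(n,uv):
    p=arm.camera_params(n); K=np.array([[p['fx'],0,p['cx']],[0,p['fy'],p['cy']],[0,0,1]])
    x=cv2.undistortPoints(np.array(uv,float).reshape(-1,1,2),K,np.array(p['D']))[:,0]
    if 'T' in p: T=np.array(p['T'])
    else:
        from scipy.spatial.transform import Rotation as R
        s=arm.get_state(); W=np.eye(4); W[:3,:3]=R.from_euler('xyz',s['ee_rot']).as_matrix(); W[:3,3]=s['eef_pos']; T=W@np.array(p['hand_eye'])
    d=np.c_[x,np.ones(len(x))]@T[:3,:3].T
    return T[:3,3],d
def onz(n,uv,z):
    o,d=ray(n,uv); return o+d*((z-o[2])/d[:,2:])
def tri(a,ua,b,ub):
    oa,da=ray(a,ua); ob,db=ray(b,ub); out=[]
    for x,y in zip(da,db):
        t=np.linalg.lstsq(np.c_[x,-y],ob-oa,rcond=None)[0]
        P,Q=oa+t[0]*x,ob+t[1]*y; out.append(np.r_[(P+Q)/2,np.linalg.norm(P-Q)])
    return np.array(out)
def mask(img,lo,hi,box):
    h=cv2.cvtColor(img,cv2.COLOR_RGB2HSV); m=cv2.inRange(h,lo,hi); k=np.zeros_like(m); x0,y0,x1,y1=box; k[y0:y1,x0:x1]=255
    m&=k; n,l,s,c=cv2.connectedComponentsWithStats(m); i=1+np.argmax(s[1:,4]); return (l==i).astype(np.uint8)*255
def ends(m):
    y,x=np.nonzero(m); P=np.c_[x,y].astype(float); c=P.mean(0); v=np.linalg.svd(P-c,full_matrices=False)[2][0]; v*=np.sign(v[0]); t=(P-c)@v
    return np.array([c+v*t.min(),c,c+v*t.max()])
def quad(m):
    c=max(cv2.findContours(m,0,2)[0],key=cv2.contourArea); h=cv2.convexHull(c)
    for e in np.arange(2,15,.5):
        q=cv2.approxPolyDP(h,e,True)
        if len(q)==4: return q[:,0].astype(float)
E
python3 - <<'E'
from h import *
T=cv2.imread('pics/top0.png')[:,:,::-1]; S=cv2.imread('pics/scene0.png')[:,:,::-1]
red=((0,150,80),(8,255,255)); gr=((60,90,40),(95,255,255)); ye=((22,150,110),(32,255,255))
rt=ends(mask(T,*red,(150,190,225,240))); rs=ends(mask(S,*red,(250,110,295,145)))
print('red',rt,rs); print(tri('top',rt,'scene',rs)); print(onz('top',rt,.261))
qt=quad(mask(T,*gr,(215,125,345,230))); qs=quad(mask(S,*gr,(185,150,295,245)))
qs=qs[[np.argmin(qs[:,1]),np.argmax(qs[:,0]),np.argmax(qs[:,1]),np.argmin(qs[:,0])]]
W=onz('top',qt,.2); print('roof top',qt,W,W.mean(0)); print('roof scene',qs,onz('scene',qs,.2))
m=mask(T,*ye,(225,210,325,285)); yt=ends(m); print('door',yt,onz('top',yt,.187))
for n,box in (('tub',(135,180,180,222)),('hj',(360,135,392,165)),('nj',(355,196,392,232))):pass
print(onz('top',[[156,200]],.054),onz('top',[[376,150],[374,212]],.11))
print(arm.get_state()['q'])
E
```

```text
red [[166.7457 217.2668]
 [190.9122 215.0185]
 [215.2562 212.7536]] [[259.2118 135.3474]
 [271.5915 127.7988]
 [283.6589 120.4406]]
[[0.5082 0.1183 0.2282 0.0789]
 [0.5257 0.1035 0.2613 0.0009]
 [0.5475 0.0833 0.311  0.073 ]]
[[0.5202 0.1484 0.261 ]
 [0.5255 0.1031 0.261 ]
 [0.5308 0.0578 0.261 ]]
roof top [[326. 135.]
 [335. 207.]
 [231. 216.]
 [225. 144.]] [[ 0.6999 -0.1602  0.2   ]
 [ 0.5499 -0.178   0.2   ]
 [ 0.5275  0.033   0.2   ]
 [ 0.6763  0.0499  0.2   ]] [ 0.6134 -0.0638  0.2   ]
roof scene [[252. 156.]
 [287. 186.]
 [227. 228.]
 [192. 193.]] [[ 0.537   0.0291  0.2   ]
 [ 0.6818  0.046   0.2   ]
 [ 0.7065 -0.1602  0.2   ]
 [ 0.5575 -0.1781  0.2   ]]
door [[234.488  221.2863]
 [274.4519 248.613 ]
 [314.1606 275.7652]] [[ 0.5173  0.0265  0.187 ]
 [ 0.4633 -0.0566  0.187 ]
 [ 0.4097 -0.1383  0.187 ]]
[[0.5677 0.2308 0.054 ]] [[ 0.6916 -0.2959  0.11  ]
 [ 0.5459 -0.2882  0.11  ]]
[-0.9439  0.3593  0.0111 -0.0003 -1.2241 -0.2881]
```

```bash
cat >> h.py <<'E'
from scipy.spatial.transform import Rotation as R
C=np.array([.617,-.065,0]); A=.112
RP=R.from_euler('z',A).as_matrix()
def w(p): return C+RP@np.array(p,float)
def delta(p,yaw_press):
    s=arm.get_state(); M=R.from_euler('xyz',s['ee_rot']).as_matrix()
    d=M.T@(w(p)-s['eef_pos']); t=-((yaw_press+A-s['ee_rot'][2]+np.pi)%(2*np.pi)-np.pi)
    print('to',w(p),'tool d',d,'turn',t,'n',np.linalg.norm(d)/.0417)
def where():
    s=arm.get_state(); print('t',s['t'],'press',RP.T@(np.array(s['eef_pos'])-C),'yawP',s['ee_rot'][2]-A,'Fp',RP.T@s['force'],s['width'],s['gripper_force'])
E
python3 - <<'E'
from h import *
rt=[[166.7457,217.2668],[215.2562,212.7536]];rs=[[283.6589,120.4406],[259.2118,135.3474]]
print(tri('top',rt,'scene',rs))
delta((-.22,.01,.30),np.pi); delta((-.22,.01,.158),np.pi)
print(onz('top',[[500,290],[508,350],[470,290]],.15), w((-.068,.179,.261)),w((-.09,.1,.187)))
E
```

```text
[[0.5205 0.149  0.2613 0.0015]
 [0.5309 0.058  0.2614 0.0005]]
to [ 0.3973 -0.0797  0.3   ] tool d [-0.3482  0.4676 -0.0737] turn 0.2267060799840266 n 14.09110279131177
to [ 0.3973 -0.0797  0.158 ] tool d [-0.3482  0.4673  0.0683] turn 0.2267060799840266 n 14.071959436389465
[[ 0.3724 -0.5669  0.15  ]
 [ 0.237  -0.5884  0.15  ]
 [ 0.374  -0.4932  0.15  ]] [0.5294 0.1053 0.261 ] [0.5164 0.0243 0.187 ]
```

Units first: shifts go in shares of 0.5 m and turns go in shares of pi rad. So 0.467 m / 0.5 = 0.934, -0.24 m / 0.5 = -0.48, 0.227 rad / 3.1416 = 0.0723.

Call:
shift_gripper(
  rows=[0,0,0,-0.08,0,0,0,0,-0.16,0,0,0,0,-0.24,0,0,-0.048,0.064,-0.28,0.0064,0,-0.096,0.128,-0.28,0.0159,0,-0.144,0.192,-0.28,0.0255,0,-0.192,0.256,-0.28,0.035,0,-0.24,0.32,-0.28,0.0446,0,-0.288,0.384,-0.28,0.0541,0,-0.336,0.448,-0.28,0.0637,0,-0.384,0.512,-0.28,0.0723,0,-0.432,0.576,-0.28,0.0723,0,-0.48,0.64,-0.28,0.0723,0,-0.528,0.704,-0.28,0.0723,0,-0.576,0.768,-0.28,0.0723,0,-0.624,0.832,-0.28,0.0723,0,-0.672,0.896,-0.28,0.0723,0,-0.696,0.934,-0.24,0.0723,0,-0.696,0.934,-0.2,0.0723,0,-0.696,0.934,-0.2,0.0723],
  force=20,
)

```text
t: 1.77
eef_pos: [0.3956, -0.079, 0.3231]
ee_rot: [3.141, -0.005, -3.027]
force: [-0.2, 0.3, -0.5]
width: 0.0002
gripper_force: 0.0
```

```bash
python3 - <<'E'
from h import *
where(); delta((-.22,.01,.158),np.pi); print(arm.get_state()['q'])
E
```

```text
t 1.7667 press [-0.2216  0.0108  0.3231] yawP -3.138804760623957 Fp [-0.1513  0.33   -0.5326] 0.00015634599917462656 0.0
to [ 0.3973 -0.0797  0.158 ] tool d [-0.0025 -0.001   0.1651] turn 0.0027878929658360363 n 3.958735772103089
[ 0.2963 -0.1623 -0.36   -0.0019 -1.3784 -1.752 ]
```

To row units: 0.165 m / 0.5 = 0.33, 0.15 m / 0.5 = 0.3.

Call:
shift_gripper(
  rows=[0,-0.004,0,0.08,0,0,-0.004,0,0.16,0,0,-0.004,0,0.24,0,0,-0.004,0,0.3,0,0,-0.004,0,0.33,0,0,-0.004,0,0.33,0,0,-0.004,0,0.33,0],
)

```text
t: 2.35
eef_pos: [0.3995, -0.081, 0.1621]
ee_rot: [-3.141, -0.001, -3.03]
force: [1.2, -0.6, 1.2]
width: 0.0008
gripper_force: 0.0
```

```bash
python3 - <<'E'
from h import *
where(); cv2.imwrite('pics/sc1.png',cv2.resize(arm.grab_frame('scene')[90:270,130:350,::-1],None,fx=3,fy=3))
E
```

```text
t 2.35 press [-0.218   0.0084  0.1621] yawP -3.1423770946128915 Fp [ 1.1079 -0.6947  1.163 ] 0.0008247974621326919 0.0
```

View pics/sc1.png

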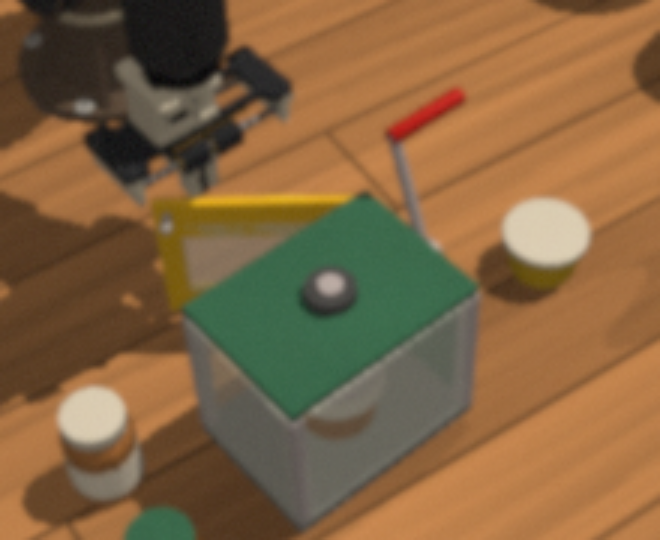

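The closed fingers (about (200,180) in the crop) stand in front of the yellow rail, clear of it. Next I push along press +x, which is tool −x.

To row units: -0.095 m / 0.5 = -0.19, -0.03 m / 0.5 = -0.06.

Call:
shift_gripper(
  rows=[0,-0.02,0,0,0,0,-0.04,0,0,0,0,-0.056,-0.004,0,0,0,-0.072,-0.012,0,0,0,-0.088,-0.02,0,0,0,-0.104,-0.03,0,0,0,-0.12,-0.04,0,0,0,-0.136,-0.05,0,0,0,-0.152,-0.06,0,0,0,-0.168,-0.072,0,0,0,-0.18,-0.08,0,0,0,-0.19,-0.08,0,0,0,-0.19,-0.08,0,0],
)

```text
t: 3.48
eef_pos: [0.4992, -0.1097, 0.1614]
ee_rot: [-3.141, 0.0, -3.03]
force: [0.2, -0.6, 0.6]
width: 0.0005
gripper_force: 0.0
```

```bash
python3 - <<'E'
from h import *
where(); T=arm.grab_frame('top'); cv2.imwrite('pics/t2.png',cv2.resize(T[120:300,140:400,::-1],None,fx=3,fy=3))
E
```

```text
t 3.4833 press [-0.1221 -0.0312  0.1614] yawP -3.142295739593268 Fp [ 0.0843 -0.5942  0.602 ] 0.00045365833799391916 0.0
```

View pics/t2.png

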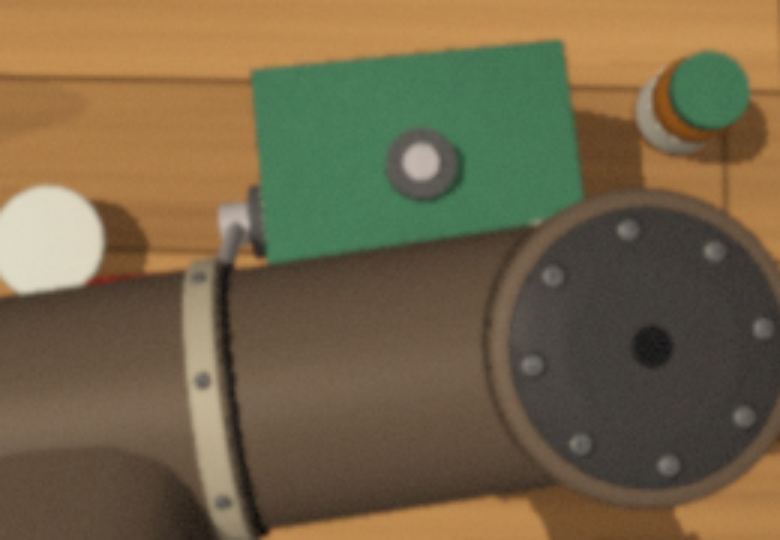

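The arm hides the door from the top view, and the press and jars are undisturbed. I'll keep pushing and go by force and position.

To row units: -0.018 m / 0.5 = -0.036, -0.015 m / 0.5 = -0.03.

Call:
shift_gripper(
  rows=[0,-0.008,0,0,0,0,-0.016,0,0,0,0,-0.024,0,0,0,0,-0.03,0,0,0,0,-0.036,0,0,0,0,-0.036,0,0,0],
)

```text
t: 4.03
eef_pos: [0.517, -0.1071, 0.1617]
ee_rot: [-3.142, 0.001, -3.029]
force: [1.1, -0.8, 0.2]
width: 0.0008
gripper_force: 0.0
```

```bash
python3 -c "
from h import *
where()"
```

```text
t 4.0333 press [-0.1041 -0.0307  0.1617] yawP -3.141396668255025 Fp [ 1.0171 -0.9326  0.1917] 0.0007712964254129565 0.0
```

Call:
shift_gripper(
  rows=[0,-0.004,0,0,0,0,-0.008,0,0,0,0,-0.008,0,0,0],
)

```text
t: 4.28
eef_pos: [0.5182, -0.1071, 0.1614]
ee_rot: [3.141, -0.004, -3.03]
force: [-6.7, 0.8, 6.2]
width: 0.0007
gripper_force: 3.8
```

```bash
python3 -c "
from h import *
where()"
```

```text
t 4.2833 press [-0.1029 -0.0308  0.1614] yawP -3.1417385847622503 Fp [-6.6073  1.5268  6.1513] 0.0007323400935878661 3.797050081193447
```

Call:
shift_gripper(
  rows=[0,-0.002,0,0,0,0,-0.006,0,0,0,0,-0.006,0,0,0],
)

```text
t: 4.53
eef_pos: [0.5184, -0.1071, 0.1613]
ee_rot: [3.141, -0.009, -3.03]
force: [-17.3, 1.1, 14.0]
width: 0.0007
gripper_force: 8.8
```

```bash
python3 -c "
from h import *
where()"
```

```text
t 4.5333 press [-0.1027 -0.0308  0.1613] yawP -3.1419800733957475 Fp [-17.0355   2.978   13.9931] 0.000684208051753871 8.750851554359542
```

To row units: -0.16 m / 0.5 = -0.32, -0.02 m / 0.5 = -0.04.

Call:
shift_gripper(
  rows=[0,0.03,0,0,0,0,0.08,0,0,0,0,0.12,0,-0.04,0,0,0.12,0,-0.12,0,0,0.12,0,-0.2,0,0,0.12,0,-0.28,0,0,0.12,0,-0.32,0,0,0.12,0,-0.32,0],
)

```text
t: 5.2
eef_pos: [0.4658, -0.1135, 0.3274]
ee_rot: [-3.14, 0.01, -3.029]
force: [0.8, 0.5, 0.5]
width: 0.0004
gripper_force: 0.0
```

```bash
python3 - <<'E'
from h import *
where(); a=arm.grab_frame('scene')[120:270,160:330,::-1]; b=arm.grab_frame('wrist')[:,:,::-1]
cv2.imwrite('pics/s3.png',np.hstack([cv2.resize(a,(435,384)),cv2.resize(b,(365,384))]))
E
```

```text
t 5.2 press [-0.1557 -0.0313  0.3274] yawP -3.141164121003908 Fp [0.8253 0.4311 0.4626] 0.00035137816945500164 0.0
```

View pics/s3.png

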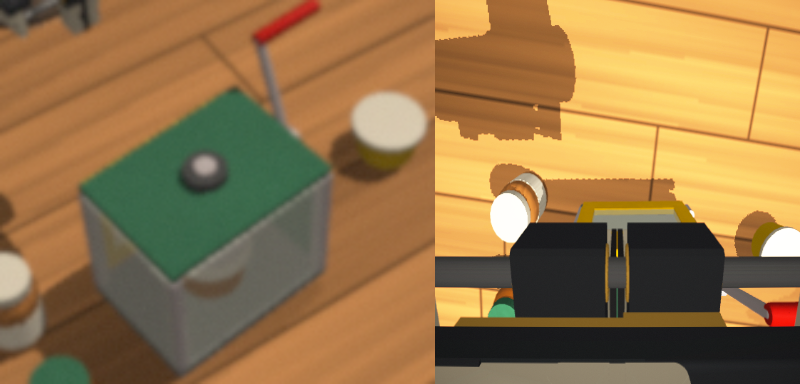

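In the scene half the door lies flush under the roof, and the wrist half shows the yellow rail across the front at about (583–685, 205). I'll check the door numerically and compute the move to the bar.

```bash
python3 - <<'E'
from h import *
b=arm.grab_frame('wrist'); m=mask(b,(20,130,90),(34,255,255),(150,150,400,260))
ys,xs=np.nonzero(m); print(xs.min(),xs.max(),ys.min(),ys.max())
L=[]
for x in range(xs.min()+6,xs.max()-5,6): L.append([x,ys[xs==x].min()])
P=onz('wrist',L,.187); PP=(P-C)@RP; print(PP[::3]); f=np.polyfit(PP[:,1],PP[:,0],1); print('door angle',-f[0]*-1)
g=RP.T@(np.array([.5257,.1031,.2613])-C); print('grip press',g)
g[2]=.335; delta(g,-np.pi/2); g[2]=.242; delta(g,-np.pi/2)
E
```

```text
150 305 150 178
[[-0.1892 -0.1182  0.187 ]
 [-0.1892 -0.1022  0.187 ]
 [-0.1892 -0.0862  0.187 ]
 [-0.1892 -0.0703  0.187 ]
 [-0.1892 -0.0543  0.187 ]
 [-0.1892 -0.0384  0.187 ]
 [-0.1892 -0.0224  0.187 ]
 [-0.1892 -0.0065  0.187 ]]
door angle 0.0004426913646723705
grip press [-0.0719  0.1773  0.2613]
to [0.5257 0.1031 0.335 ] tool d [-0.0862  0.2079 -0.0136] turn -1.5709406994838222 n 5.4059185033240915
to [0.5257 0.1031 0.242 ] tool d [-0.0862  0.2078  0.0794] turn -1.5709406994838222 n 5.720805525364339
```

To row units: 0.208 m / 0.5 = 0.416, -0.086 m / 0.5 = -0.172, -1.571 rad / 3.1416 = -0.5001.

Call:
shift_gripper(
  rows=[0.0,0,0.04,-0.028,-0.0382,0.0,0,0.1,-0.028,-0.0764,0.0,-0.02,0.16,-0.028,-0.1146,0.0,-0.04,0.2,-0.028,-0.1528,0.0,-0.06,0.24,-0.028,-0.191,0.02,-0.08,0.28,-0.028,-0.2292,0.04,-0.1,0.32,-0.028,-0.2674,0.06,-0.12,0.36,-0.028,-0.3056,0.07,-0.14,0.4,-0.028,-0.3438,0.07,-0.16,0.416,-0.028,-0.382,0.07,-0.172,0.416,-0.028,-0.4202,0.07,-0.172,0.416,-0.028,-0.4584,0.07,-0.172,0.416,-0.028,-0.5001,0.07,-0.172,0.416,-0.028,-0.5001,0.07,-0.172,0.416,-0.028,-0.5001],
  force=15,
)

```text
t: 6.6
eef_pos: [0.5253, 0.1029, 0.3343]
ee_rot: [3.139, -0.001, -1.462]
force: [0.3, -0.1, 0.7]
width: 0.0615
gripper_force: 0.0
```

```bash
python3 - <<'E'
from h import *
where(); g=RP.T@(np.array([.5257,.1031,.242])-C); delta(g,-np.pi/2)
a=arm.grab_frame('scene')[90:240,160:330,::-1]; b=arm.grab_frame('top')[120:300,140:400,::-1]
cv2.imwrite('pics/s4.png',np.hstack([cv2.resize(a,(360,318)),cv2.resize(b,(440,318))])); cv2.imwrite('pics/t4.png',b)
E
```

```text
t 6.6 press [-0.0723  0.1771  0.3343] yawP -1.5740959918153656 Fp [ 0.2862 -0.1098  0.7472] 0.06154044665781782 0.0
to [0.5257 0.1031 0.242 ] tool d [-0.0002 -0.0006  0.0923] turn -0.003299665020469078 n 2.212383493937921
```

View pics/s4.png

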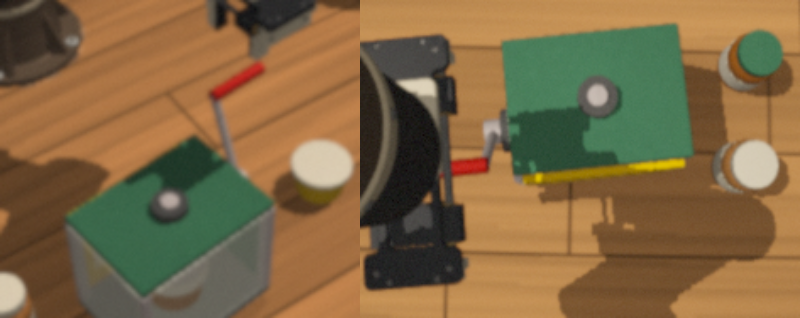

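The yellow rail (right half, (525,180) to (685,162)) runs parallel to the roof front edge, so the door is home. The gripper is over the bar, so I descend and close on it.

To row units: 0.092 m / 0.5 = 0.184, 0.08 m / 0.5 = 0.16.

Call:
shift_gripper(
  rows=[0.08,0,0,0.04,0,0.08,0,0,0.08,0,0.08,0,0,0.12,0,0.08,0,0,0.16,0,0.08,0,0,0.184,0,0.08,0,0,0.184,0,0.08,0,0,0.184,0],
)

```text
t: 7.28
eef_pos: [0.5255, 0.1027, 0.2434]
ee_rot: [3.141, -0.001, -1.461]
force: [0.4, 0.4, 1.1]
width: 0.0803
gripper_force: 0.0
```

Call:
shift_gripper(
  rows=[0.04,0,0,0,0,0.03,0,0,0,0,0.022,0,0,0,0,0.01,0,0,0,0,0.0,0,0,0,0,0.0,0,0,0,0,0.0,0,0,0,0],
  force=20,
)

```text
t: 7.87
eef_pos: [0.5257, 0.103, 0.2437]
ee_rot: [-3.141, 0.0, -1.459]
force: [-0.2, 0.2, -0.9]
width: 0.039
gripper_force: 0.0
```

```bash
python3 - <<'E'
from h import *
where(); print(arm.get_state()['q'])
a=arm.grab_frame('scene')[90:240,160:330,::-1]; b=arm.grab_frame('wrist')[:,:,::-1]
cv2.imwrite('pics/s5.png',np.hstack([cv2.resize(a,(360,318)),cv2.resize(b,(424,318))]))
E
```

```text
t 7.8667 press [-0.072   0.1771  0.2437] yawP -1.5708093750848535 Fp [-0.128   0.2212 -0.9497] 0.03899774074653227 0.0
[ 0.5597  0.1176 -0.2684  0.     -1.1847 -0.4477]
```

View pics/s5.png

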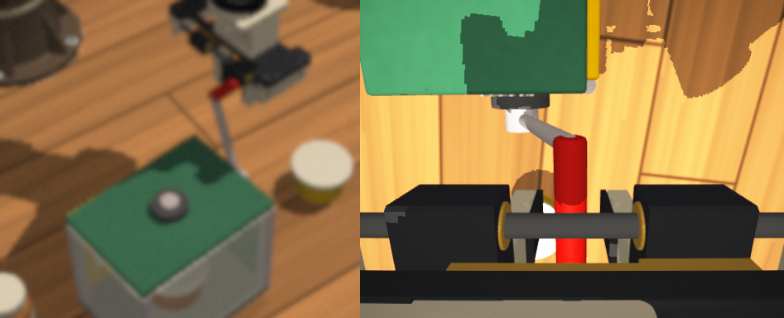

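The red bar (wrist half, column 570) is centred between the open pads (columns 520 and 618). I'll finish closing.

Call:
shift_gripper(
  rows=[0,0,0,0,0,0,0,0,0,0,0,0,0,0,0,0,0,0,0,0,0,0,0,0,0,0,0,0,0,0,0,0,0,0,0],
  force=20,
)

```text
t: 8.55
eef_pos: [0.526, 0.103, 0.2436]
ee_rot: [-3.141, 0.0, -1.459]
force: [4.3, -0.3, -3.2]
width: 0.0177
gripper_force: 20.0
```

```bash
python3 -c "
from h import *
where()"
```

```text
t 8.55 press [-0.0716  0.1772  0.2436] yawP -1.5707574670369377 Fp [ 4.2078 -0.805  -3.219 ] 0.017697026835031934 19.992170333862305
```

Gripped at width 17.7 mm with 20 N. Moving +x of the press is tool −y. I'll go to click 1 along the arc.

To row units: -0.0216 m / 0.5 = -0.0432, -0.019 m / 0.5 = -0.038.

Call:
shift_gripper(
  rows=[0,0,-0.008,-0.0028,0,0,0,-0.016,-0.0054,0,0,0,-0.024,-0.0076,0,0,0,-0.032,-0.0094,0,0,0,-0.038,-0.011,0,0,0,-0.0432,-0.012,0,0,0,-0.0432,-0.012,0,0,0,-0.0432,-0.012,0],
)

```text
t: 9.22
eef_pos: [0.5463, 0.1053, 0.2501]
ee_rot: [3.14, -0.0, -1.459]
force: [-5.5, 1.8, 4.6]
width: 0.0172
gripper_force: 20.0
```

```bash
python3 -c "
from h import *
where()"
```

```text
t 9.2167 press [-0.0513  0.1772  0.2501] yawP -1.5706013826801777 Fp [-5.2169  2.4441  4.5747] 0.017241794405731984 20.00709056854248
```

To row units: -0.0222 m / 0.5 = -0.0444, -0.02 m / 0.5 = -0.04.

Call:
shift_gripper(
  rows=[0,0,-0.008,-0.0014,0,0,0,-0.016,-0.0026,0,0,0,-0.024,-0.0036,0,0,0,-0.032,-0.0042,0,0,0,-0.04,-0.0046,0,0,0,-0.0444,-0.0048,0,0,0,-0.0444,-0.0048,0,0,0,-0.0444,-0.0048,0],
)

```text
t: 9.88
eef_pos: [0.5685, 0.1077, 0.2526]
ee_rot: [3.14, -0.0, -1.458]
force: [-4.4, 1.2, 4.6]
width: 0.0176
gripper_force: 20.0
```

```bash
python3 -c "
from h import *
where()"
```

```text
t 9.8833 press [-0.0289  0.1771  0.2526] yawP -1.5704967592784387 Fp [-4.2671  1.6593  4.6239] 0.017562747614949973 20.014700889587402
```

To row units: -0.0225 m / 0.5 = -0.045, 0.0011 m / 0.5 = 0.0022.

Call:
shift_gripper(
  rows=[0,0,-0.008,-0.0002,0,0,0,-0.016,0.0002,0,0,0,-0.024,0.0006,0,0,0,-0.032,0.0012,0,0,0,-0.038,0.0018,0,0,0,-0.043,0.0022,0,0,0,-0.045,0.0022,0,0,0,-0.045,0.0022,0,0,0,-0.045,0.0022,0],
)

```text
t: 10.63
eef_pos: [0.5912, 0.1102, 0.2511]
ee_rot: [3.141, -0.0, -1.459]
force: [-4.6, -0.3, 4.2]
width: 0.0171
gripper_force: 20.0
```

```bash
python3 - <<'E'
from h import *
where()
a=arm.grab_frame('scene'); b=arm.grab_frame('top'); w_=arm.grab_frame('wrist')[:,:,::-1]
m=mask(a,(0,150,80),(8,255,255),(240,90,310,150)); e=ends(m); print('red scene',e, onz('scene',e,.2688))
cv2.imwrite('pics/s6.png',np.hstack([cv2.resize(a[90:240,160:330,::-1],(360,318)),cv2.resize(b[120:300,140:400,::-1],(440,318))]))
E
```

```text
t 10.6333 press [-0.006   0.1769  0.2511] yawP -1.5707818970778336 Fp [-4.6004  0.2395  4.1504] 0.017090729479913903 20.003539323806763
red scene [[275.8081 146.2268]
 [281.2206 142.6618]
 [286.6953 139.0557]] [[0.5967 0.0677 0.2688]
 [0.5942 0.0876 0.2688]
 [0.5915 0.1081 0.2688]]
```

View pics/s6.png

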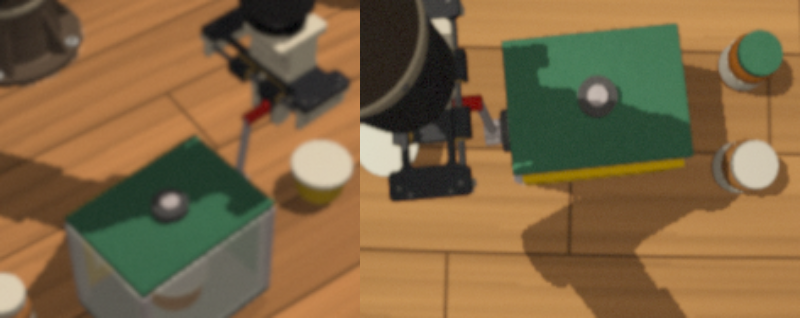

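Moved 65.6 mm from rest, about 0.476 rad, with 4.6 N at the bar, which fits the third click. The door is still shut (yellow rail parallel to the roof edge), and the tub and jars are unmoved. Handing in.

```bash
python3 -c "
from station import arm
print(arm.job_done())"
```

```text
the job is handed in; nothing more can be done
None
```

The job is handed in at about 11 s: the door is shut, and the fingers are holding the lever at the third click (about 0.476 rad by my measurement). The jars and tub looked unmoved in the last pictures; the hand-in call gave no verdict.

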